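# Clamp the bobbin post with the star wheel

## Robot

A 6-joint arm with a two-finger parallel gripper is mounted at the origin on the work surface. World frame = base frame: x ahead of the robot, y to its left, z up, the work surface at z = 0. Lengths are in m, angles in rad, forces in N, time in s.
With the tool pointing down it reaches from about 0.275 to 1 m from the base axis. Payload 8.4 kg.
Tool frame: the origin (TCP) lies at the very end of the fingers, on their centre line; the grasp point (between the pads) lies 19 mm behind it (env.pinch_z is the z of the grasp point in the tool frame, in m); z points along the fingers, y is the direction in which the jaws open and shut (so a half turn about z gives the same grasp; the last joint's range is limited). The gripper opens to 85 mm and grips with 20 to 120 N. Pads are 22 mm wide; open, the fingers measure 114 mm over their backs; the gripper's body (76 mm by 85 mm) begins 54 mm behind the grasp point. The pads swing forward as they close: fully open they stand 13 mm farther back than shut.
Start: joints at [1.141, 0.353, 1.633, -0, 1.155, -0.002], TCP at [0.259, 0.569, 0.231] pointing down, gripper open.
Joint ranges: [-2.63, 2.63], [-0.92, 2.1], [0.06, 2.66], [-1.3, 4.44], [0, 2.69], [-3.02, 3.02]. Speed limits (rad/s): [2.22, 2.22, 2.79, 3.14, 3.14, 3.14].

## Interface

Orientations are given as a rotation vector (axis times angle).
In Python, from workcell import env gives the robot as it stands. The module is installed in compiled form; this text tells all that it offers.
- The arm moves only by the shell command python3 -m crank 'ROWS' [FORCE]. ROWS is JSON, a list of rows, each a list of 3 entries, a list of its own where there are three numbers: the opening, from -1 (shut) to 1 (fully open), then the shift along the tool's x, y, z in mm, then the turn, a rotation vector about the tool's x, y, z in degrees. In form: [[grip, [dx, dy, dz], [wx, wy, wz]], ...]. A call has 1 to 10 rows; each row shifts and turns the commanded pose from where the row before left it, along the tool's axes as they then stand; what a row does not reach is not made up. A row lasts 1/12 s, in which the tool goes at most 41.7 mm and 7.16 degrees, less where a joint would pass 70% of its speed; a pose out of reach is approached as far as the arm can. A call with a gripper value outside its range is refused whole. The fingers move at their own pace and stop on an object; FORCE is the grip in N (left out, the last holds). Time passes only in rows, so rows that do not move let the fingers close. It gives the time, the measured TCP pose, the force and the opening at its end, in the units of the state.
- env.sense(): the state, without advancing time (a new reading comes with each control period).
- env.capture(name): name is "side" or "top" or "wrist"; returns a dict with "img" (400x640x3 uint8, blue, green, red), "fovy" (degrees; the focal length in pixels is half the picture's height over the tangent of half this angle, whatever the lens; pixels are square), "cx", "cy" (the principal point, pixels), "extrinsics" (4x4, takes a point from world to camera coordinates). Camera axes: x right, y down, z forward; pixel columns grow to the right and rows downward; lengths in m; the calibration is good to about 2 mm. A picture is of the moment at which its call begins. There is no depth.
- env.sign_off(): hands the job in, once; it reports no verdict.
Trained networks look in the newest picture that a camera, given by its name, has taken for a name from the list of things; names that differ only in an ending like _2 or _b are one class to them, and where a whole thing is asked for, a point or a joint stands for the part that bears it (a point fixed in the world has none). Each returns a list of dicts, best first, with "score" (0 to 1); they miss things now and then, are a little off and sometimes report something else, mostly with a low value. They report only what shows in the picture. A call takes as long as a camera call. They do not tell look-alikes from the thing itself.
- env.boxes_of(camera, target): "xyz" ([x, y, z] in m, in the coordinates of the camera as it stood for that picture, good to about 4 mm: the middle of the surface that is visible of it).
The state is a dict: "time": time; "joints": joint angles; "qd": joint speeds; "effort": joint torques, N m; "position": TCP position; "tool_rot": TCP orientation; "wrist_force": force on the tool from outside, world axes, zero at the start; "torque": the same for the moment, N m; "grip_width": finger opening in m.
Only numpy, scipy, OpenCV 4.12 (cv2) and the standard library are available. Lean on these libraries where they do the work, as an engineer would, in place of code of your own. Each camera call takes 0.05 s, during which the arm holds its last target.

## Task

Stand the wooden bobbin post upright on the bed of the bench clamp, between the two jaws with its long sides along them, and let go. Then wind the sliding jaw in by pushing the spokes of the star wheel round clockwise, one after another, until the foot is pressed against the fixed jaw and held firmly; stop once the wheel clearly stiffens (about twice the push it needs to run freely), do not force it, and leave it clamped. Do not shove the sliding jaw itself, and leave the other things on the table alone.

Things in the scene. Friction and masses are not known exactly. Their poses are not given: they have to be found in the camera images.
- clamp: Bench clamp fixed to the table: wooden bed 140 mm (x) by 300 mm (y, from -180 to +120), top 18 mm above the table. Origin on the table surface under the jaws' centre line, z up. A steel gear housing at the -y end (70 x 90 mm, top at z = 46 mm) carries the star wheel on an upright axis at x = 0, y = -120 mm. Does not move in use.
- fixed_face (a point): Middle of the fixed jaw's pressing face, at bed height, at y = +90 mm of the clamp; axes as the clamp's. The fixed jaw is a wooden bar across the +y end of the bed, 110 mm long in x, 24 mm thick, top 30 mm above the bed; its face looks to -y.
- jaw: Sliding wooden jaw, 110 mm long in x, 20 mm thick, top 28 mm above the bed. Origin in the middle of its pressing face (looks to the clamp's +y) at bed height; axes as the clamp's. Starts 75 to 90 mm from the fixed jaw and moves to +y about 12 mm per radian of the wheel, which alone drives it. It stays where it is, still pressing, when the wheel is let go.
- wheel: Black star wheel lying level on the housing: hub 48 mm across, five round spokes 14 mm thick, 72 degrees apart, reaching 95 mm from the axis. Origin on the axis at the spokes' mid height, 74 mm above the table; z up, x along one spoke. Clockwise seen from above closes the jaw (spokes on the clamp's -x side then go to its +y). Up to about 2.5 rad are needed. Beyond the housing it is free below the spokes.
- spoke_end (a point): Point on one spoke's centre line 80 mm from the wheel's axis, a good place to push sideways. Running freely the wheel needs about 3 N there (0.25 N m of friction), pushing the post along about 0.5 N more. Once the foot is squeezed the push rises steeply, some 1 N per mm: 6 to 8 N there clamps it well (over 20 N at the jaw); above about 13 N the foot is dented (70 N at the jaw).
- post: Bobbin post of light wood, about 0.3 kg, loose: a foot 90 mm (its x) by 60 mm (its y) by 22 mm high, with a round upright dowel of 18 mm diameter in its middle, dowel top 105 mm above the underside. Origin at the middle of the underside, z up. The 60 mm width goes between the jaws.
- post_mid (a point): Point to grip the bobbin post: on the dowel's axis, 70 mm above the underside of the foot (the dowel is free from 28 to 105 mm); x axis along the foot's 90 mm side.
- spool: Bystander: empty wooden thread spool 44 mm across, 56 mm high. Origin at the middle of its underside. Not to be moved.
- hoop: Bystander: wooden embroidery hoop lying flat, 170 mm across, 12 mm high. Origin at the middle of its underside. Not to be moved.
- jar: Bystander: white ceramic cup 72 mm across, 90 mm high. Origin at the middle of its underside. Not to be moved.
Things that resemble listed ones, but are neither listed nor needed, are in the scene too. What is shaped like the post but red or turquoise is not meant.

How it is judged:
On the way, in this order (a step that is already met when the one before it is completed fails the run):
1. the bobbin post stands on the bed between the jaws, let go and not yet clamped (x of post in the frame of clamp between -0.03 and 0.03 m and y of post in the frame of jaw above 0.027 m and y of post in the frame of clamp below 0.063 m and z of post in the frame of clamp between 0.015 and 0.021 m and angle between post's own z axis and vertical below 0.05 rad and contact force between the fingers and post below 0.2 N and contact force between jaw and post below 6 N), for 0.2 s.
2. a spoke is pushed and the wheel turns (contact force between any of the fingers, the arm and wheel above 1.5 N and angular speed of wheel above 0.03 rad/s), for 0.1 s.
3. the sliding jaw holds the foot against the fixed jaw (contact force between jaw and post above 8 N and y of post in the frame of clamp above 0.057 m), for 0.2 s.
At the end, for the whole second after the job is handed in: The post stands upright on the bed (foot within 3 mm of the bed and of the fixed jaw, within 30 mm of the jaws' middle, square to them within 0.06 rad), the sliding jaw still presses it with more than 8 N after the wheel is let go, and everything is at rest (all of step 3 and y of post in the frame of clamp below 0.063 m and x of post in the frame of clamp between -0.03 and 0.03 m and z of post in the frame of clamp between 0.015 and 0.021 m and angle between the x axis of post and the x axis of clamp, either way round below 0.06 rad and angle between post's own z axis and vertical below 0.05 rad and linear speed of post below 0.01 m/s and angular speed of wheel below 0.05 rad/s); the robot touches nothing.
It fails at once if the foot is squeezed with more than 70 N (contact force between jaw and post above 70 N).
It fails at once if the wheel is pushed with more than 25 N (contact force between any of the fingers, the arm and wheel above 25 N).
It fails at once if the robot shoves the sliding jaw (more than 4 N) (contact force between any of the fingers, the arm and jaw above 4 N).
It fails at once if a bystander is moved more than 20 mm (distance of any of spool, hoop, jar from where it was at the start of the episode above 0.02 m).
It also fails if it takes over 64 s, if anything falls off the work surface, if the arm or the gripper's body presses on something with over 40 N, if the wrist force passes 120 N, or if a joint passes its speed limit or range.

## Working session

There is one attempt and no reset: what is moved stays moved. The work goes in short steps, Python scripts to look and compute and a shell command to move; the robot and the scene stay as the last step left them, time stands still between calls to the robot, and variables do not carry over. Pictures are saved under pics/ and viewed, and the job is handed in when it is done.

```bash
mkdir -p pics; ls; python3 - <<'E'
from workcell import env
import cv2
s=env.sense()
print({k:(v if not hasattr(v,'tolist') else v.tolist()) for k,v in s.items()}, env.pinch_z)
for c in ["top","side"]:
    r=env.capture(c); cv2.imwrite(f"pics/{c}0.png",r["img"]); print(c,r["fovy"],r["cx"],r["cy"],r["extrinsics"])
    for t in ["clamp","jaw","wheel","post","spool","hoop","jar","fixed_face","post_mid"]:
        import numpy as np
        E=np.array(r["extrinsics"])
        for d in env.boxes_of(c,t)[:4]:
            p=np.linalg.inv(E)@np.r_[d["xyz"],1]; print(c,t,round(d["score"],2),p[:3].round(3))
E
```

```text
pics
{'time': 0.0, 'joints': [1.140596038498575, 0.35365924653615227, 1.6341590682891607, 1.5428032683752723e-05, 1.1551922597125248, -0.0024175067806703186], 'qd': [-0.0007479407570357341, -0.0011363833329754971, -0.0006654292148100292, 0.0006104537264204059, 0.00031248211456568007, -4.753894463033327e-05], 'effort': [0.000637581579212565, -60.52792310714722, -34.20654058456421, 0.00016197306194953853, 0.009615028684493154, -1.4163896935315279e-05], 'position': [0.2590855748887391, 0.5682328137159534, 0.23054408115108813], 'tool_rot': [-0.6667895847319462, -3.0696893546745523, 0.002170384530501817], 'wrist_force': [0.3797137640103622, -0.46346731312979156, -1.0900767964186842], 'torque': [0.024893655851126944, 0.0017522343464970328, -0.03138148634567118], 'grip_width': 0.08541496303736498} -0.0187
top 55.046978764946935 318.3361582764183 202.2695021671951 [[-0.02032892 -0.99976948 -0.0069078   0.00279275]
 [-0.99731377  0.02076432 -0.07024299  0.51796978]
 [ 0.07037023  0.00546128 -0.99750599  1.03053171]
 [ 0.          0.          0.          1.        ]]
top clamp 0.92 [ 0.585 -0.
[... 731 characters left out ...]
401 [[ 0.76911163 -0.63890115 -0.01651135 -0.40648843]
 [-0.48317428 -0.56434832 -0.66936805  0.31912908]
 [ 0.41834186  0.52279661 -0.74274746  1.10454073]
 [ 0.          0.          0.          1.        ]]
side clamp 0.95 [ 0.58  -0.074  0.02 ]
side jaw 0.73 [ 0.585 -0.031  0.035]
side wheel 0.64 [ 0.59  -0.142  0.079]
side post 0.97 [0.478 0.304 0.019]
side post 0.88 [0.317 0.278 0.017]
side post 0.68 [0.494 0.436 0.021]
side spool 0.76 [ 0.451 -0.396  0.054]
side hoop 0.78 [0.714 0.268 0.013]
side jar 0.88 [ 0.676 -0.409  0.059]
side fixed_face 0.59 [ 0.578 -0.074  0.018]
side post_mid 0.96 [0.477 0.3   0.02 ]
side post_mid 0.74 [0.318 0.277 0.02 ]
side post_mid 0.54 [0.489 0.434 0.019]
```

View pics/top0.png

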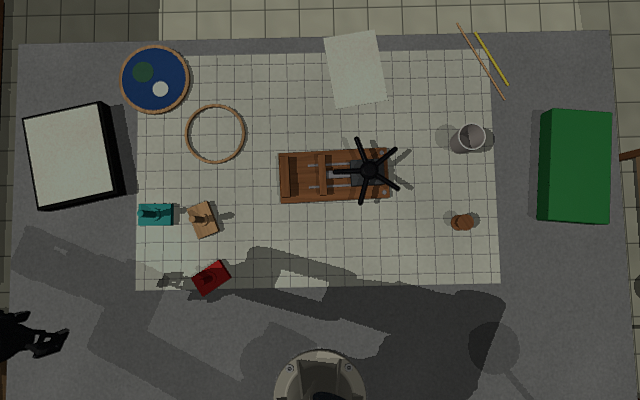

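View pics/side0.png

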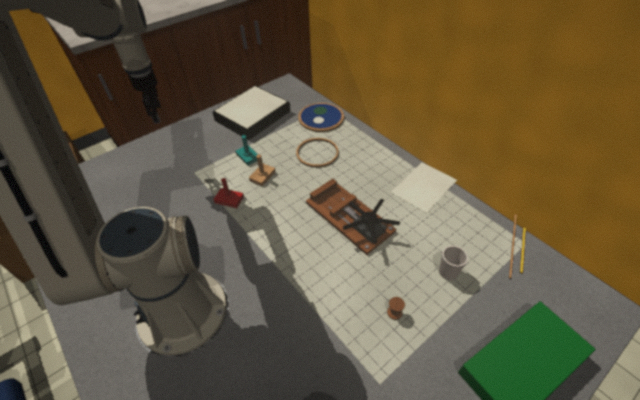

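The top view shows the clamp at about px (335,175), the wheel hub at (369,170) and the natural-wood post at (203,219). The red (211,277) and turquoise (156,214) ones are decoys. I'll zoom in to measure.

```bash
cat > h.py <<'E'
import numpy as np, cv2
from workcell import env
def ray(r,u,v):
    f=200/np.tan(np.radians(r["fovy"]/2)); E=np.array(r["extrinsics"]);R=E[:3,:3];c=-R.T@E[:3,3]
    return c,R.T@np.array([(u-r["cx"])/f,(v-r["cy"])/f,1])
def at(r,u,v,z):
    c,d=ray(r,u,v); return c+d*(z-c[2])/d[2]
def proj(r,p):
    f=200/np.tan(np.radians(r["fovy"]/2)); E=np.array(r["extrinsics"]);q=E[:3,:3]@np.array(p)+E[:3,3]
    return np.array([r["cx"]+f*q[0]/q[2],r["cy"]+f*q[1]/q[2]])
def crop(r,name,u0,v0,w,h,k):
    im=r["img"][v0:v0+h,u0:u0+w]; cv2.imwrite("pics/"+name,cv2.resize(im,None,fx=k,fy=k,interpolation=cv2.INTER_CUBIC))
E
python3 - <<'E'
from h import *
r=env.capture("top")
crop(r,"clampz.png",265,125,150,90,5)
crop(r,"postz.png",175,190,70,60,8)
E
```

```text
(no output)
```

View pics/clampz.png

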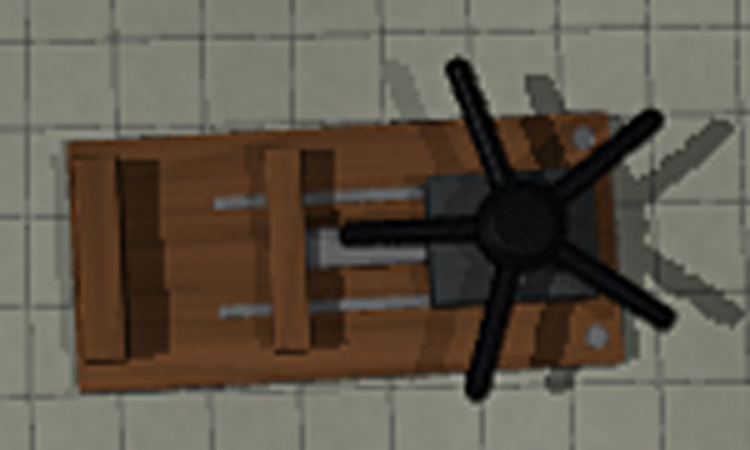

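View pics/postz.png

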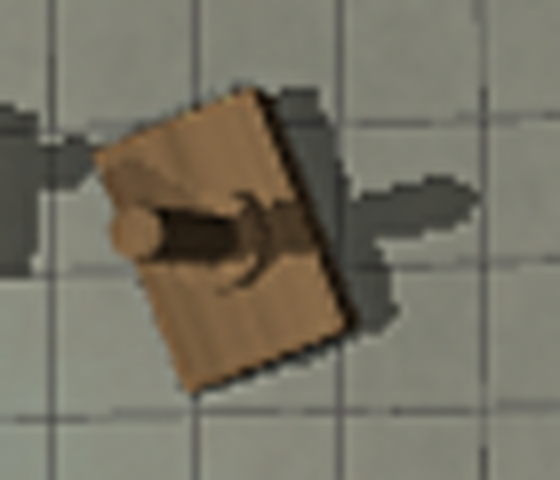

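```bash
python3 - <<'E'
from h import *
r=env.capture("top")
def C(x,y,z): return at(r,265+(x+.5)/5-.5,125+(y+.5)/5-.5,z)[:2]
def P(x,y,z): return at(r,175+(x+.5)/8-.5,190+(y+.5)/8-.5,z)[:2]
bed=np.array([C(68,143,.018),C(605,112,.018),C(622,360,.018),C(80,391,.018)])
print("bed",bed.round(4), "lens",[np.linalg.norm(bed[i]-bed[(i+1)%4]).round(4) for i in range(4)])
# +y end = left; x=+70 side: image up = world +x
loc=np.array([[.07,.12],[.07,-.18],[-.07,-.18],[-.07,.12]])
A=loc-loc.mean(0);B=bed-bed.mean(0);th=np.arctan2((A[:,0]*B[:,1]-A[:,1]*B[:,0]).sum(),(A*B).sum())
R=np.array([[np.cos(th),-np.sin(th)],[np.sin(th),np.cos(th)]]);o=bed.mean(0)-R@loc.mean(0)
print("clamp o",o.round(4),"yaw",th, np.degrees(th))
L=lambda p:(R.T@(p-o)).round(4)
for n,z,pts in [("fixed",.048,[(80,158),(117,156),(126,358),(85,362)]),("jaw",.046,[(265,150),(300,148),(308,350),(275,352)]),("hub",.08,[(520,222)]),("tips",.076,[(458,65),(655,118),(668,322),(478,394),(345,234)])]:
    print(n,[L(C(*p,z)) .tolist() for p in pts], [C(*p,z).round(3).tolist() for p in pts] if n=="tips" else "")
for p in [(458,65),(655,118),(668,322),(478,394),(345,234)]:
    q=L(C(*p,.076))-np.array([0,-.12]); print(np.linalg.norm(q).round(4),np.degrees(np.arctan2(q[1],q[0])).round(1))
po=np.array([P(95,153,.022),P(252,88,.022),P(355,322,.022),P(192,392,.022)])
print("post",po.mean(0),[np.linalg.norm(po[i]-po[(i+1)%4]).round(4) for i in range(4)])
d=(po[1]-po[2])+(po[0]-po[3]); print("post x axis deg",np.degrees(np.arctan2(d[1],d[0])), "dowel",P(138,232,.105))
for p in [(L_:=o+R@np.array(q)) for q in [(0,.09),(0,-.12)]]: print(p)
# side check
s=env.capture("side")
for p in [[*po.mean(0),.022],[*P(138,232,.105),.105],[*(o+R@np.array([0,-.12])),.074],[*bed[0],.018],[*bed[2],.018],[*bed[3],.018]]: print(proj(s,p).round(1))
crop(s,"sideclampz.png",240,140,180,120,4)
E
```

```text
bed [[ 0.656   0.1001]
 [ 0.6668 -0.1964]
 [ 0.5294 -0.2012]
 [ 0.5186  0.0953]] lens [np.float64(0.2968), np.float64(0.1375), np.float64(0.2968), np.float64(0.1374)]
clamp o [ 0.5916 -0.0206] yaw 0.03623081830566087 2.075872977219692
fixed [[0.054, 0.1092], [0.0539, 0.0894], [-0.0548, 0.0901], [-0.0557, 0.112]] 
jaw [[0.053, 0.01], [0.053, -0.0088], [-0.0559, -0.0068], [-0.056, 0.0108]] 
hub [[0.0011, -0.1194]] 
tips [[0.0861, -0.0931], [0.0521, -0.1936], [-0.0547, -0.1928], [-0.0864, -0.0924], [0.0006, -0.0289]] [[0.681, -0.11], [0.651, -0.212], [0.544, -0.215], [0.509, -0.116], [0.593, -0.049]]
0.0902 17.4
0.0902 -54.7
0.0911 -126.9
0.0907 162.3
0.0911 89.6
post [0.47761683 0.30808138] [np.float64(0.0576), np.float64(0.0876), np.float64(0.0598), np.float64(0.0883)]
post x axis deg 22.835939161308207 dowel [0.47749991 0.30925304]
[0.58837208 0.06937677]
[ 0.59597889 -0.14048541]
[261.  172.5]
[257.6 155.6]
[368.6 218.5]
[333.4 181.2]
[365.5 252.1]
[304.6 200. ]
```

View pics/sideclampz.png

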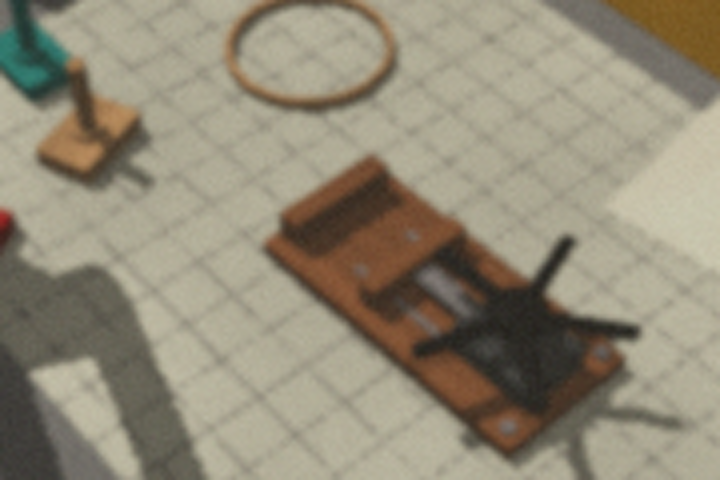

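```bash
cat >> h.py <<'E'
from scipy.spatial.transform import Rotation as Ro
def go(x,y,z,h=None):
    s=env.sense();R=Ro.from_rotvec(s["tool_rot"]).as_matrix();p=np.array(s["position"])
    d=R.T@(np.array([x,y,z])-p)*1000
    hy=np.degrees(np.arctan2(R[1,1],R[0,1]))
    print("t",round(s["time"],2),"pos",p.round(4),"delta tool mm",d.round(1),"yhead",hy.round(2),"tilt",np.degrees(np.arccos(-R[2,2])).round(2))
    if h is not None:
        a=(hy-h+90)%180-90; print("turn about tool z deg",a.round(2))
    print("force",np.round(s["wrist_force"],2),"grip",round(s["grip_width"],4))
O=np.array([.5916,-.0206]);TH=.03623
def cl(x,y): return O+np.array([[np.cos(TH),-np.sin(TH)],[np.sin(TH),np.cos(TH)]])@np.array([x,y])
E
python3 -c "
from h import *
go(.4775,.3085,.2305,22.8); print(cl(0,.05),cl(0,-.12))"
```

```text
t 1.15 pos [0.2593 0.5687 0.2313] delta tool mm [-306.5 -146.2    0.8] yhead 65.49 tilt 0.0
turn about tool z deg 42.69
force [-0.83  1.75 -0.25] grip 0.0857
[0.5897889  0.02936719] [ 0.59594665 -0.14052125]
```

```bash
python3 -m crank '[[1,[-20,-9.6,0],[0,0,0]],[1,[-32,-15.2,0],[0,0,0]],[1,[-35,-16.7,0],[0,0,0]],[1,[-35,-16.7,0],[0,0,0]],[1,[-35,-16.7,0],[0,0,0]],[1,[-35,-16.7,0],[0,0,0]],[1,[-35,-16.7,0],[0,0,0]],[1,[-32,-15.2,0],[0,0,0]],[1,[-27.5,-13.2,0],[0,0,0]],[1,[-20,-9.6,0],[0,0,0]]]'
python3 -m crank '[[1,[0,0,0],[0,0,5]],[1,[0,0,0],[0,0,6]],[1,[0,0,0],[0,0,6]],[1,[0,0,0],[0,0,6]],[1,[0,0,0],[0,0,6]],[1,[0,0,0],[0,0,6]],[1,[0,0,0],[0,0,6]],[1,[0,0,0],[0,0,1.7]],[1,[0,0,0],[0,0,0]]]'
python3 -c "
from h import *
go(.4775,.3085,.051,22.8)
r=env.capture('wrist');cv2.imwrite('pics/w1.png',r['img'])
E=np.array(r['extrinsics'])
for d in env.boxes_of('wrist','post_mid')[:3]:print(d['score'],(np.linalg.inv(E)@np.r_[d['xyz'],1])[:3])"
```

```text
time: 1.98
position: [0.479, 0.3062, 0.2314]
tool_rot: [0.669, 3.069, -0.0]
wrist_force: [-0.3, 0.1, -0.1]
grip_width: 0.085
time: 2.73
position: [0.4775, 0.3084, 0.2313]
tool_rot: [1.741, 2.615, 0.0]
wrist_force: [0.6, 1.0, -0.8]
grip_width: 0.0856
t 2.73 pos [0.4775 0.3084 0.2313] delta tool mm [1.000e-01 0.000e+00 1.803e+02] yhead 22.71 tilt 0.0
turn about tool z deg -0.09
force [ 0.61  0.97 -0.76] grip 0.0856
0.81 [0.32347828 0.29562749 0.02324399]
0.79 [0.47516451 0.31760213 0.02254818]
0.72 [0.48851885 0.43248942 0.02021719]
```

View pics/w1.png

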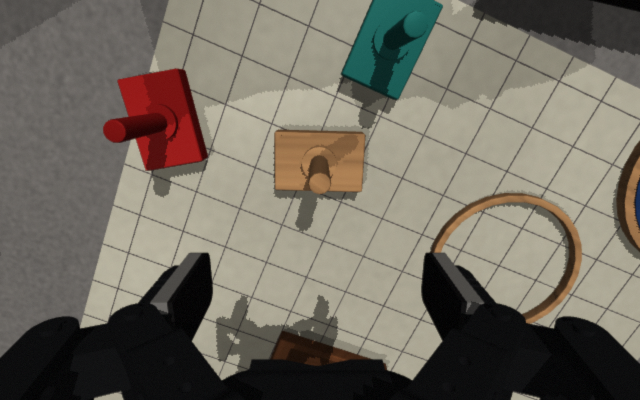

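The wrist view shows the wooden post's foot square to the fingers at px (275–363,131–192), with the dowel top at (319,183).

```bash
python3 -c "
from h import *
r=env.capture('wrist');print(at(r,319.5,183,.105))
c=np.array([at(r,u,v,.022) for u,v in [(275,131),(364,131),(364,192),(275,191)]]);print(c.mean(0)); d=c[1]-c[0];print(np.degrees(np.arctan2(d[1],d[0])),np.linalg.norm(d))
d=c[2]-c[3];print(np.degrees(np.arctan2(d[1],d[0])))"
python3 -m crank '[[1,[0,0,20],[0,0,0]],[1,[0,0,30],[0,0,0]],[1,[0,0,30],[0,0,0]],[1,[0,0,30],[0,0,0]],[1,[0,0,30],[0,0,0]],[1,[0,0,25],[0,0,0]],[1,[0,0,15],[0,0,0]],[1,[0,0,0],[0,0,0]]]'
python3 -c "
from h import *
go(.4775,.3085,.051,22.8)
r=env.capture('wrist');cv2.imwrite('pics/w2.png',r['img'])"
```

```text
[0.4799763 0.3104233 0.105    ]
[0.4805187  0.31075757 0.022     ]
22.897473816099957 0.08719035296107923
22.230535849385465
time: 3.55
position: [0.4754, 0.3071, 0.048]
tool_rot: [-1.736, -2.616, 0.008]
wrist_force: [-1.0, 0.1, 0.2]
grip_width: 0.0853
t 3.55 pos [0.4754 0.3071 0.048 ] delta tool mm [ 0.5  2.4 -3. ] yhead 22.85 tilt 0.32
turn about tool z deg 0.05
force [-1.02  0.13  0.18] grip 0.0853
```

View pics/w2.png

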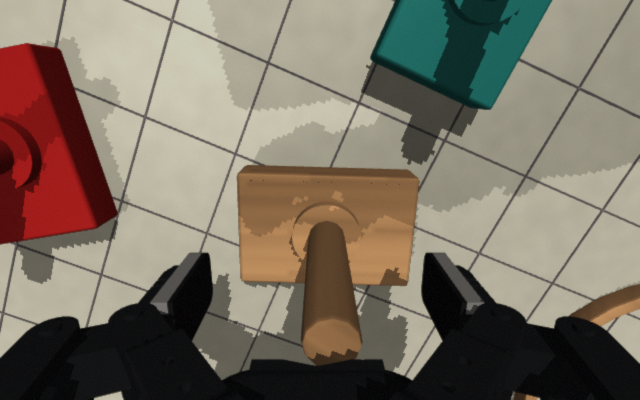

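The dowel sits between the open pads, base at px (325,230), slightly right of centre. I'll let it settle, centre it, then close.

```bash
python3 -m crank '[[1,[0,0,0],[0,0,0]],[1,[0,1.5,0],[0,0,0]],[1,[0,0,0],[0,0,0]],[1,[0,0,0],[0,0,0]]]'
python3 -c "
from h import *
go(.4787,.3095,.051,22.8)
r=env.capture('wrist');print(at(r,0,0,0)*0)
for z in (.022,): print(proj(r,[.4787,.3095,.105]),proj(r,[.4787,.3095,.022]))"
python3 -m crank '[[-1,[0,0,0],[0,0,0]],[-1,[0,0,0],[0,0,0]],[-1,[0,0,0],[0,0,0]],[-1,[0,0,0],[0,0,0]],[-1,[0,0,0],[0,0,0]],[-1,[0,0,0],[0,0,0]],[-1,[0,0,0],[0,0,0]],[-1,[0,0,0],[0,0,0]],[-1,[0,0,0],[0,0,0]],[-1,[0,0,0],[0,0,0]]]' 40
python3 -c "
from h import *
go(.4787,.3095,.051,22.8)
r=env.capture('wrist');cv2.imwrite('pics/w3.png',r['img'])"
```

```text
time: 3.93
position: [0.4797, 0.3095, 0.0525]
tool_rot: [1.738, 2.616, 0.003]
wrist_force: [0.5, -0.2, -0.5]
grip_width: 0.0856
t 3.93 pos [0.4797 0.3095 0.0525] delta tool mm [ 0.4 -0.9  1.5] yhead 22.8 tilt 0.13
turn about tool z deg -0.0
force [ 0.54 -0.16 -0.51] grip 0.0856
[0. 0. 0.]
[311.06234211 335.49373944] [313.1391238  230.28169875]
time: 4.82
position: [0.4789, 0.309, 0.0512]
tool_rot: [1.739, 2.616, 0.0]
wrist_force: [1.2, 1.3, -0.7]
grip_width: 0.0171
t 4.82 pos [0.4789 0.309  0.0512] delta tool mm [ 0.5 -0.   0.2] yhead 22.79 tilt 0.01
turn about tool z deg -0.01
force [ 1.2   1.3  -0.74] grip 0.0171
```

View pics/w3.png

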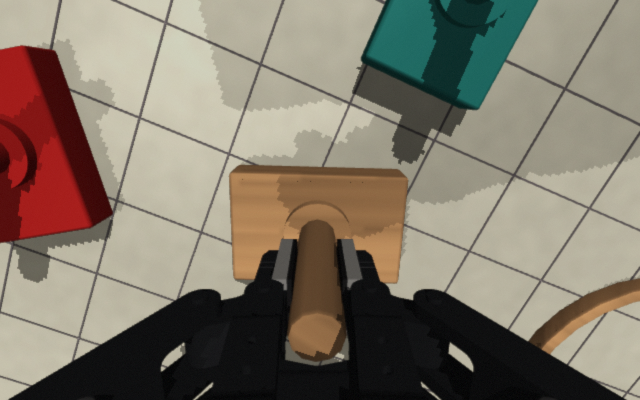

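Gripped on the dowel (px 318,290), with the foot still square. Lifting.

```bash
python3 -m crank '[[-1,[0,0,-8],[0,0,0]],[-1,[0,0,-20],[0,0,0]],[-1,[0,0,-25],[0,0,0]],[-1,[0,0,-25],[0,0,0]],[-1,[0,0,-22],[0,0,0]],[-1,[0,0,-10],[0,0,0]],[-1,[0,0,0],[0,0,5]],[-1,[0,0,0],[0,0,6]],[-1,[0,0,0],[0,0,6]],[-1,[0,0,0],[0,0,3.7]]]'
python3 -c "
from h import *
go(*cl(0,.05),.17,2.08)"
```

```text
time: 5.7
position: [0.4782, 0.3086, 0.1608]
tool_rot: [-2.187, -2.255, 0.002]
wrist_force: [0.9, 0.3, -2.5]
grip_width: 0.0172
t 5.7 pos [0.4782 0.3086 0.1608] delta tool mm [-282.5  103.    -9.1] yhead 1.76 tilt 0.08
turn about tool z deg -0.32
force [ 0.92  0.26 -2.5 ] grip 0.0172
```

```bash
python3 -m crank '[[-1,[-12,4.4,-2],[0,0,0]],[-1,[-24,8.8,-2],[0,0,0]],[-1,[-34,12.4,-2],[0,0,0]],[-1,[-36,13,-2],[0,0,0]],[-1,[-36,13,0],[0,0,0]],[-1,[-36,13,0],[0,0,0]],[-1,[-36,13,0],[0,0,0]],[-1,[-34,12.4,0],[0,0,0]],[-1,[-22,8,0],[0,0,0]],[-1,[-12.5,5,0],[0,0,0]]]'
python3 -m crank '[[-1,[0,0,0],[0,0,0]],[-1,[0,0,0],[0,0,0]],[-1,[0,0,0],[0,0,0]]]'
python3 -c "
from h import *
go(*cl(0,.05),.069,2.08)
r=env.capture('wrist');cv2.imwrite('pics/w4.png',r['img'])
r=env.capture('top');crop(r,'t4.png',255,110,160,110,5)"
```

```text
time: 6.53
position: [0.5924, 0.0269, 0.1689]
tool_rot: [2.181, 2.261, -0.002]
wrist_force: [0.2, 0.6, -3.1]
grip_width: 0.0172
time: 6.78
position: [0.5913, 0.0311, 0.1689]
tool_rot: [-2.179, -2.262, 0.001]
wrist_force: [0.8, 0.6, -2.9]
grip_width: 0.0166
t 6.78 pos [0.5913 0.0311 0.1689] delta tool mm [-1.7 -1.5 99.9] yhead 2.13 tilt 0.07
turn about tool z deg 0.05
force [ 0.8   0.57 -2.87] grip 0.0166
```

View pics/w4.png

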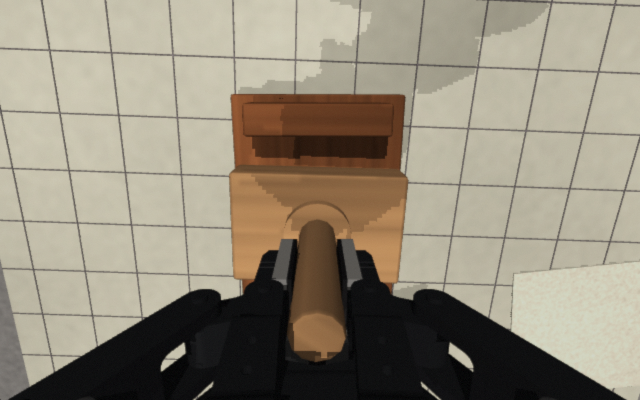

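View pics/t4.png

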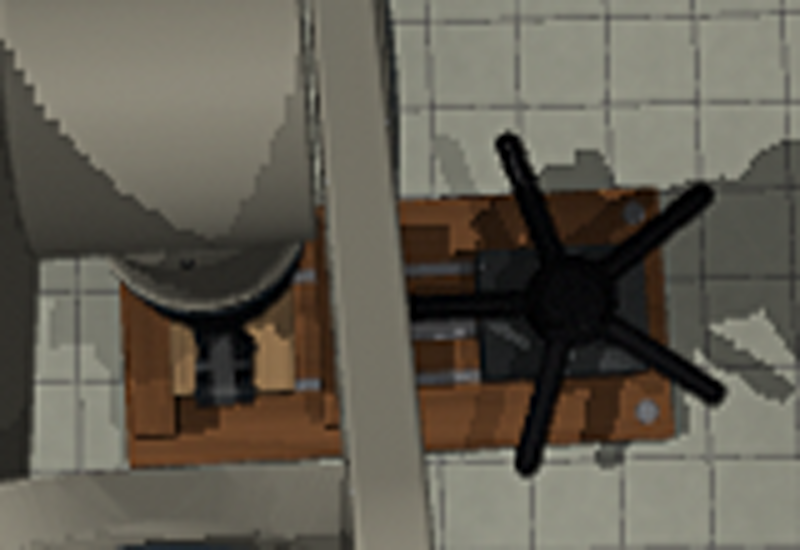

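The wrist view shows the foot parallel to the fixed jaw, whose inner top edge is at px row 135. I'll check that against the calibration.

```bash
python3 -c "
from h import *
r=env.capture('wrist')
R=np.array([[np.cos(TH),-np.sin(TH)],[np.sin(TH),np.cos(TH)]])
L=lambda p:(R.T@(p[:2]-O)).round(4)
for u,v in [(244,135),(392,136)]: print('fixed edge',L(at(r,u,v,.048)))
for u,v in [(232,95),(404,95)]: print('bed corner',L(at(r,u,v,.018)))
for u,v in [(231,177),(407,177)]: print('foot top edge',L(at(r,u,v,.118+.022)))
go(*cl(0,.05),.069,2.08)"
```

```text
fixed edge [-0.0511  0.0911]
fixed edge [0.058  0.0906]
bed corner [-0.065  0.119]
bed corner [0.0718 0.1193]
foot top edge [-0.04    0.0817]
foot top edge [0.0474 0.0819]
t 6.93 pos [0.5916 0.0316 0.1692] delta tool mm [ -2.1  -1.8 100.2] yhead 2.19 tilt 0.03
turn about tool z deg 0.11
force [ 0.15 -1.06 -2.7 ] grip 0.0173
```

```bash
python3 -m crank '[[-1,[-2,-1,10],[0,0,0]],[-1,[0,0,20],[0,0,0]],[-1,[0,0,22],[0,0,0]],[-1,[0,0,20],[0,0,0]],[-1,[0,0,12],[0,0,0]],[-1,[0,0,6],[0,0,0]],[-1,[0,0,4],[0,0,0]],[-1,[0,0,2],[0,0,0]],[-1,[0,0,0],[0,0,0]],[-1,[0,0,0],[0,0,0]]]'
python3 -c "
from h import *
go(*cl(0,.05),.069,2.08)
r=env.capture('wrist');cv2.imwrite('pics/w5.png',r['img'])"
```

```text
time: 7.77
position: [0.5918, 0.0285, 0.0741]
tool_rot: [2.18, 2.261, 0.002]
wrist_force: [-0.0, -0.8, -3.2]
grip_width: 0.0173
t 7.77 pos [0.5918 0.0285 0.0741] delta tool mm [ 1.  -2.   5.1] yhead 2.09 tilt 0.08
turn about tool z deg 0.01
force [-0.03 -0.79 -3.15] grip 0.0173
```

View pics/w5.png

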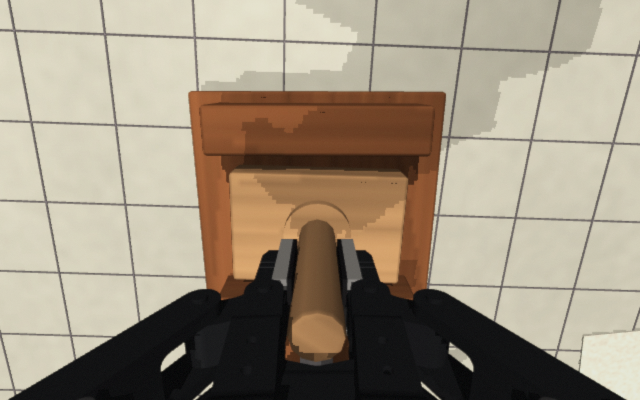

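The foot (px 230–405, 170–280) is clear between the jaws with a visible gap to the fixed jaw at row 155–170. Lowering the last 5 mm.

```bash
python3 -m crank '[[-1,[0,0,1.5],[0,0,0]],[-1,[0,0,1.5],[0,0,0]],[-1,[0,0,1],[0,0,0]],[-1,[0,0,0.5],[0,0,0]],[-1,[0,0,0],[0,0,0]]]'
python3 -c "
from h import *
go(*cl(0,.05),.069,2.08)"
```

```text
time: 8.23
position: [0.5914, 0.0284, 0.0692]
tool_rot: [2.18, 2.261, 0.001]
wrist_force: [-0.4, -0.2, 0.7]
grip_width: 0.0171
t 8.23 pos [0.5914 0.0284 0.0692] delta tool mm [ 1.  -1.6  0.2] yhead 2.08 tilt 0.03
turn about tool z deg 0.0
force [-0.4  -0.21  0.7 ] grip 0.0171
```

```bash
python3 -m crank '[[-0.4,[0,0,0],[0,0,0]],[0,[0,0,0],[0,0,0]],[0.3,[0,0,0],[0,0,0]],[0.3,[0,0,0],[0,0,0]],[0.3,[0,0,0],[0,0,0]],[0.3,[0,0,0],[0,0,0]],[0.3,[0,0,-5],[0,0,0]],[0.3,[0,0,-20],[0,0,0]],[0.3,[0,0,-30],[0,0,0]],[0.3,[0,0,-30],[0,0,0]]]'
python3 -c "
from h import *
go(*cl(0,.05),.069,2.08)
r=env.capture('wrist');cv2.imwrite('pics/w6.png',r['img'])"
```

```text
time: 9.07
position: [0.5904, 0.0283, 0.1543]
tool_rot: [-2.18, -2.261, 0.002]
wrist_force: [0.6, 0.2, 0.3]
grip_width: 0.0554
t 9.07 pos [0.5904 0.0283 0.1543] delta tool mm [ 1.  -0.4 85.3] yhead 2.09 tilt 0.12
turn about tool z deg 0.01
force [0.65 0.16 0.35] grip 0.0554
```

View pics/w6.png

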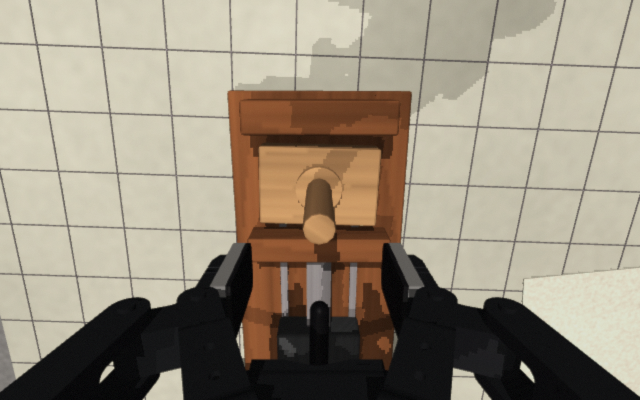

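The post stands between the jaws, foot at px (260–380,148–226), and the sliding jaw (rows 230–262) isn't touching it. Next: close the fingers and move behind the −x spoke.

```bash
python3 -m crank '[[-1,[0,0,-10],[0,0,5]],[-1,[0,0,-10],[0,0,6]],[-1,[0,0,0],[0,0,6]],[-1,[0,0,0],[0,0,1]],[-1,[0,0,0],[0,0,0]],[-1,[0,0,0],[0,0,0]],[-1,[0,0,0],[0,0,0]]]'
python3 -c "
from h import *
go(.5114,-.1456,.15,-15.8)
R=Ro.from_rotvec(env.sense()['tool_rot']).as_matrix();print(R.round(2))"
```

```text
time: 9.7
position: [0.5909, 0.0284, 0.1734]
tool_rot: [-2.505, -1.895, 0.001]
wrist_force: [0.7, 0.1, 0.3]
grip_width: -0.0001
t 9.7 pos [0.5909 0.0284 0.1734] delta tool mm [-189.   -29.2   23.4] yhead -15.77 tilt 0.04
turn about tool z deg 0.03
force [0.72 0.12 0.33] grip -0.0001
[[ 0.27  0.96 -0.  ]
 [ 0.96 -0.27 -0.  ]
 [-0.   -0.   -1.  ]]
```

```bash
python3 -m crank '[[-1,[-15,-2.3,0],[0,0,0]],[-1,[-27,-4.2,0],[0,0,0]],[-1,[-35,-5.4,0],[0,0,0]],[-1,[-35,-5.4,0],[0,0,0]],[-1,[-35,-5.4,0],[0,0,0]],[-1,[-27,-4.2,0],[0,0,0]],[-1,[-15,-2.3,0],[0,0,0]],[-1,[0,0,0],[0,0,0]],[-1,[0,0,0],[0,0,0]]]'
python3 -c "
from h import *
go(.5114,-.1456,.058,-15.8)
r=env.capture('wrist');cv2.imwrite('pics/w7.png',r['img'])
W=[.596,-.1405,.081]
for a in (164.2,92,236): print(proj(r,[W[0]+.08*np.cos(np.radians(a)),W[1]+.08*np.sin(np.radians(a)),.081]))
r=env.capture('top');crop(r,'t7.png',255,110,160,110,5)"
```

```text
time: 10.45
position: [0.5106, -0.1462, 0.1737]
tool_rot: [-2.509, -1.891, 0.0]
wrist_force: [0.3, -0.5, -0.4]
grip_width: -0.0002
t 10.45 pos [ 0.5106 -0.1462  0.1737] delta tool mm [  0.8   0.6 115.7] yhead -15.99 tilt 0.02
turn about tool z deg -0.19
force [ 0.27 -0.55 -0.44] grip -0.0002
[316.38166872 156.12294419]
[407.27980857  32.02677795]
[392.25046132 259.10808898]
```

View pics/w7.png

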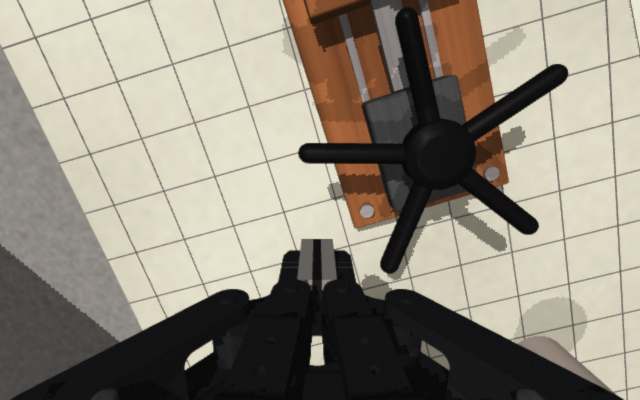

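View pics/t7.png

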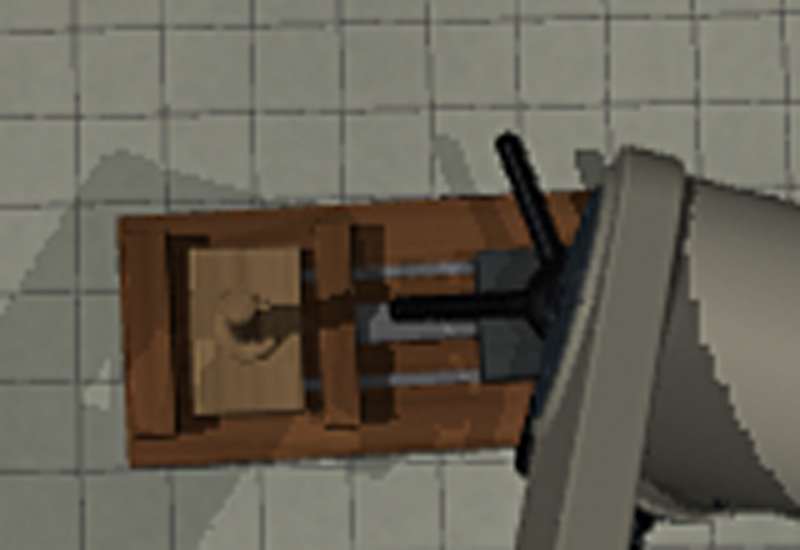

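The wrist view shows the −x spoke level at row 153 and the fingertips at (317,245), behind it with room and clear of the next spoke (tip at 390,268). Descending.

```bash
python3 -m crank '[[-1,[0,0,12],[0,0,0]],[-1,[0,0,22],[0,0,0]],[-1,[0,0,25],[0,0,0]],[-1,[0,0,25],[0,0,0]],[-1,[0,0,18],[0,0,0]],[-1,[0,0,9],[0,0,0]],[-1,[0,0,0],[0,0,0]],[-1,[0,0,0],[0,0,0]]]'
python3 -m crank '[[-1,[2,0,0],[0,0,0]],[-1,[2,0,0],[0,0,0]],[-1,[2,0,0],[0,0,0]],[-1,[0,0,0],[0,0,0]]]'
python3 -c "
from h import *
go(.5114,-.1456,.062,-15.8)
r=env.capture('wrist');cv2.imwrite('pics/w8.png',r['img'])"
```

```text
time: 11.22
position: [0.5116, -0.1448, 0.0629]
tool_rot: [-2.506, -1.894, 0.0]
wrist_force: [0.7, -0.2, 0.4]
grip_width: -0.0003
time: 11.55
position: [0.5136, -0.1394, 0.0636]
tool_rot: [2.506, 1.892, 0.001]
wrist_force: [-0.5, -0.0, -0.1]
grip_width: -0.0004
t 11.55 pos [ 0.5136 -0.1394  0.0636] delta tool mm [-6.6 -0.4  1.6] yhead -15.9 tilt 0.08
turn about tool z deg -0.1
force [-0.5  -0.01 -0.07] grip -0.0004
```

View pics/w8.png

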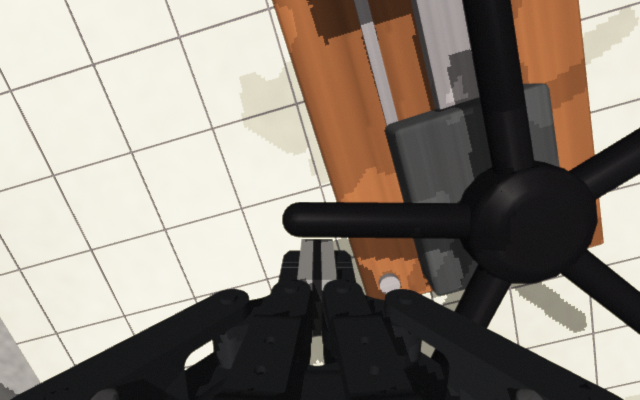

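The fingertips (px 317,240) are just behind the spoke (row 218), about 80 mm out. Starting the sweep.

```bash
python3 -m crank '[[-1,[1.5,0,0],[0,0,0]],[-1,[1.5,0,0],[0,0,0]],[-1,[1.5,0,0],[0,0,0]],[-1,[1.4,-0.3,0],[0,0,1]],[-1,[1.4,-0.3,0],[0,0,1]],[-1,[1.4,-0.3,0],[0,0,1]],[-1,[1.4,-0.3,0],[0,0,1]]]'
python3 -c "
from h import *
s=env.sense();R=Ro.from_rotvec(s['tool_rot']).as_matrix();print(R.T@s['wrist_force'])"
python3 -m crank '[[-1,[2.8,-0.6,0],[0,0,2]],[-1,[2.8,-0.6,0],[0,0,2]],[-1,[2.8,-0.6,0],[0,0,2]],[-1,[2.8,-0.6,0],[0,0,2]],[-1,[2.8,-0.6,0],[0,0,2]]]'
python3 -c "
from h import *
s=env.sense();R=Ro.from_rotvec(s['tool_rot']).as_matrix();print(R.T@s['wrist_force'])
r=env.capture('wrist');cv2.imwrite('pics/w9.png',r['img'])"
```

```text
time: 12.18
position: [0.5147, -0.1296, 0.0628]
tool_rot: [2.574, 1.801, -0.0]
wrist_force: [-1.4, -3.3, 1.6]
grip_width: 0.0002
[-3.61866682 -0.20866968 -1.59531284]
time: 12.6
position: [0.5178, -0.1155, 0.0628]
tool_rot: [2.721, 1.569, 0.0]
wrist_force: [1.1, -3.4, 0.8]
grip_width: -0.0001
[-2.38222306  2.68437602 -0.81405896]
```

View pics/w9.png

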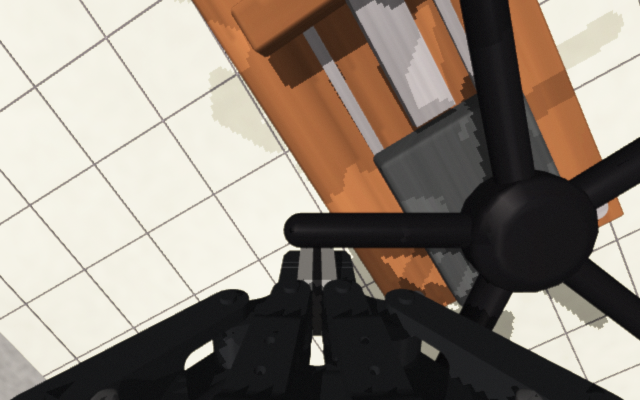

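The wheel is turning: the spoke stays level at row 230 against the fingertips, with about 3 N of push. Continuing.

```bash
cat >> h.py <<'E'
def st():
    s=env.sense();R=Ro.from_rotvec(s["tool_rot"]).as_matrix()
    W=R.T@(np.array([.596,-.1405,.074])-s["position"])*1000
    print("t",round(s["time"],2),"Ftool",(R.T@s["wrist_force"]).round(2),"W in tool",W.round(1),"spoke world deg",(np.degrees(np.arctan2(R[1,1],R[0,1]))+180).round(1))
E
python3 -m crank '[[-1,[2.8,-0.6,0],[0,0,2]],[-1,[2.8,-0.6,0],[0,0,2]],[-1,[2.8,-0.6,0],[0,0,2]],[-1,[2.8,-0.6,0],[0,0,2]],[-1,[2.8,-0.6,0],[0,0,2]],[-1,[2.8,-0.6,0],[0,0,2]],[-1,[2.8,-0.6,0],[0,0,2]],[-1,[2.8,-0.6,0],[0,0,2]],[-1,[2.8,-0.6,0],[0,0,2]],[-1,[2.8,-0.6,0],[0,0,2]]]'
python3 -c "
from h import *
st()"
python3 -m crank '[[-1,[2.8,-0.6,0],[0,0,2]],[-1,[2.8,-0.6,0],[0,0,2]],[-1,[2.8,-0.6,0],[0,0,2]],[-1,[2.8,-0.6,0],[0,0,2]],[-1,[2.8,-0.6,0],[0,0,2]],[-1,[2.8,-0.6,0],[0,0,2]],[-1,[2.8,-0.6,0],[0,0,2]],[-1,[2.8,-0.6,0],[0,0,2]],[-1,[2.8,-0.6,0],[0,0,2]],[-1,[2.8,-0.6,0],[0,0,2]]]'
python3 -c "
from h import *
st()
r=env.capture('wrist');cv2.imwrite('pics/w10.png',r['img'])"
```

```text
time: 13.48
position: [0.5304, -0.0902, 0.0627]
tool_rot: [2.952, 1.074, -0.0]
wrist_force: [-0.4, -2.7, 0.6]
grip_width: -0.0002
t 13.48 Ftool [-2.06  1.85 -0.58] W in tool [ 17.9  80.7 -11.3] spoke world deg 130.0
time: 14.32
position: [0.5506, -0.0706, 0.0626]
tool_rot: [-3.094, -0.545, 0.002]
wrist_force: [-2.9, -3.3, 0.9]
grip_width: 0.0003
t 14.32 Ftool [-3.82  2.14 -0.93] W in tool [ 18.7  81.2 -11.5] spoke world deg 110.0
```

View pics/w10.png

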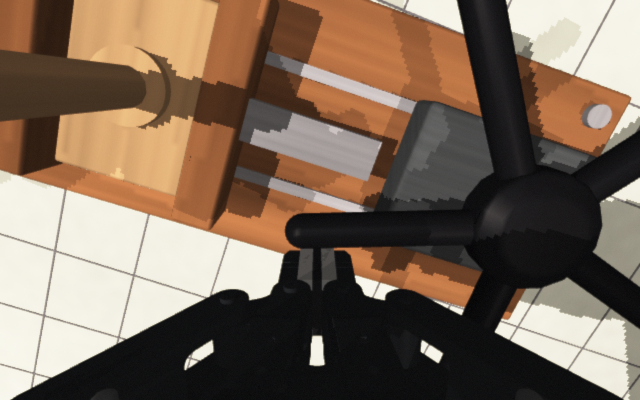

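Turned about 54° so far, with the jaw just reaching the foot and a free push of about 3–4 N. Continuing.

```bash
python3 -m crank '[[-1,[2.8,-0.6,0],[0,0,2]],[-1,[2.8,-0.6,0],[0,0,2]],[-1,[2.8,-0.6,0],[0,0,2]],[-1,[2.8,-0.6,0],[0,0,2]],[-1,[2.8,-0.6,0],[0,0,2]],[-1,[2.8,-0.6,0],[0,0,2]],[-1,[2.8,-0.6,0],[0,0,2]]]'
python3 -c "
from h import *
st()"
python3 -m crank '[[-1,[2.8,-0.6,0],[0,0,2]],[-1,[2.8,-0.6,0],[0,0,2]],[-1,[2.8,-0.6,0],[0,0,2]],[-1,[2.8,-0.6,0],[0,0,2]]]'
python3 -c "
from h import *
st()
r=env.capture('wrist');cv2.imwrite('pics/w11.png',r['img'])
r=env.capture('top');crop(r,'t11.png',255,110,160,110,5)"
```

```text
time: 14.95
position: [0.5682, -0.0615, 0.0625]
tool_rot: [-3.137, -0.166, 0.003]
wrist_force: [-2.4, -0.8, 2.6]
grip_width: 0.0004
t 14.95 Ftool [-2.44  0.59 -2.55] W in tool [ 19.3  81.5 -11.6] spoke world deg 96.0
time: 15.28
position: [0.5791, -0.0583, 0.0624]
tool_rot: [-3.14, 0.054, 0.004]
wrist_force: [-3.4, 1.5, 2.2]
grip_width: 0.0001
t 15.28 Ftool [-3.45 -1.34 -2.23] W in tool [ 19.7  81.6 -11.7] spoke world deg 88.0
```

View pics/w11.png

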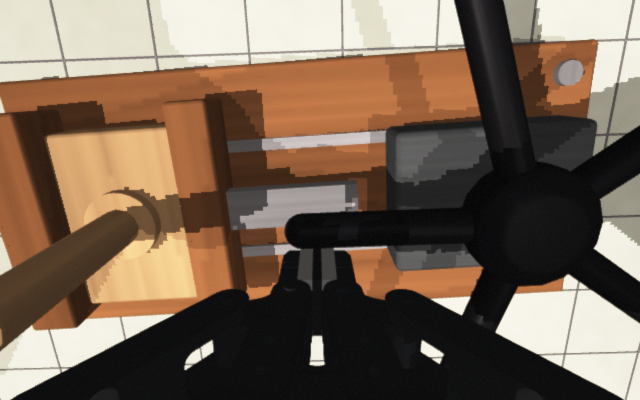

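View pics/t11.png

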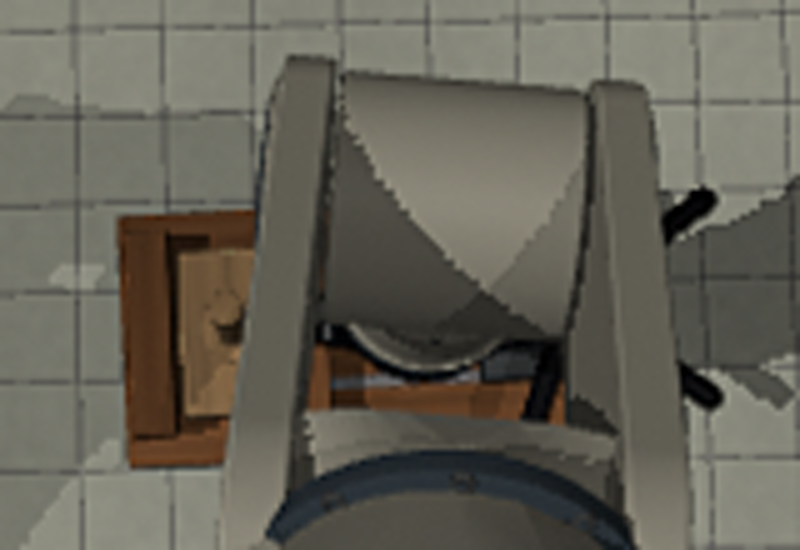

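The jaw now pushes the foot along, still square, with a small gap left. Smaller steps from here.

```bash
python3 -m crank '[[-1,[1.4,-0.3,0],[0,0,1]],[-1,[1.4,-0.3,0],[0,0,1]],[-1,[1.4,-0.3,0],[0,0,1]],[-1,[1.4,-0.3,0],[0,0,1]],[-1,[1.4,-0.3,0],[0,0,1]],[-1,[1.4,-0.3,0],[0,0,1]]]'
python3 -c "
from h import *
st()"
python3 -m crank '[[-1,[1.4,-0.3,0],[0,0,1]],[-1,[1.4,-0.3,0],[0,0,1]],[-1,[1.4,-0.3,0],[0,0,1]],[-1,[1.4,-0.3,0],[0,0,1]]]'
python3 -c "
from h import *
st()
r=env.capture('wrist');cv2.imwrite('pics/w12.png',r['img'])"
```

```text
time: 15.88
position: [0.5887, -0.0575, 0.0626]
tool_rot: [-3.134, 0.219, 0.001]
wrist_force: [-2.7, 3.4, -0.8]
grip_width: -0.0002
t 15.88 Ftool [-3.13 -2.96  0.85] W in tool [ 18.8  81.2 -11.4] spoke world deg 82.0
time: 16.22
position: [0.5946, -0.0573, 0.0627]
tool_rot: [-3.124, 0.329, 0.0]
wrist_force: [-3.0, 2.2, -0.8]
grip_width: 0.0001
t 16.22 Ftool [-3.41 -1.49  0.78] W in tool [ 18.7  81.  -11.3] spoke world deg 78.0
```

View pics/w12.png

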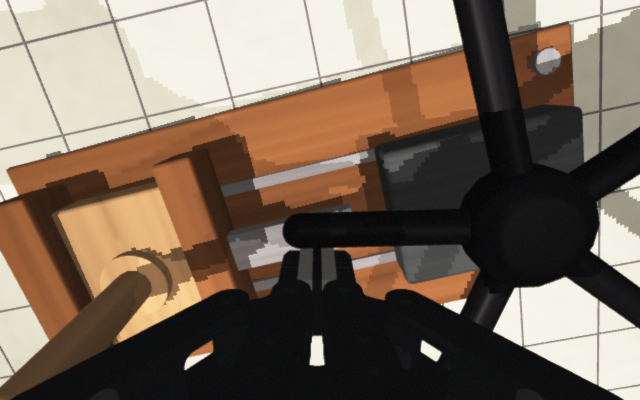

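Still about 3.4 N, with the jaw flush on the foot. Stepping on, three rows at a time.

```bash
for i in 1; do python3 -m crank '[[-1,[1.4,-0.3,0],[0,0,1]],[-1,[1.4,-0.3,0],[0,0,1]],[-1,[1.4,-0.3,0],[0,0,1]]]' >/dev/null; python3 -c "
from h import *
st()"; done
python3 -m crank '[[-1,[1.4,-0.3,0],[0,0,1]],[-1,[0.7,-0.15,0],[0,0,0.5]],[-1,[0.7,-0.15,0],[0,0,0.5]]]' >/dev/null; python3 -c "
from h import *
st()"
```

```text
t 16.52 Ftool [-4.12 -2.54  1.03] W in tool [ 18.7  81.  -11.2] spoke world deg 75.0
t 16.77 Ftool [-3.78 -2.77  0.66] W in tool [ 18.7  81.  -11.2] spoke world deg 73.0
```

```bash
python3 -m crank '[[-1,[0.7,-0.15,0],[0,0,0.5]],[-1,[0.7,-0.15,0],[0,0,0.5]],[-1,[0.7,-0.15,0],[0,0,0.5]]]' >/dev/null; python3 -c "
from h import *
st()"
python3 -m crank '[[-1,[0.7,-0.15,0],[0,0,0.5]],[-1,[0.7,-0.15,0],[0,0,0.5]]]' >/dev/null; python3 -c "
from h import *
st()
r=env.capture('wrist');cv2.imwrite('pics/w13.png',r['img'])"
```

```text
t 17.02 Ftool [-8.49 -3.06 -3.49] W in tool [ 19.9  80.9 -11.4] spoke world deg 71.5
t 17.18 Ftool [-12.    -2.93  -5.42] W in tool [ 20.8  80.7 -11.5] spoke world deg 70.5
```

View pics/w13.png

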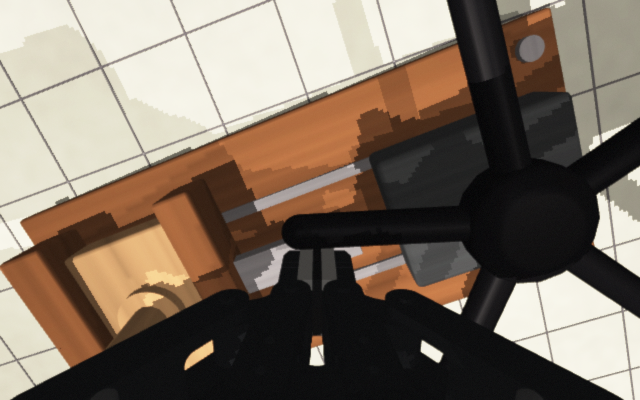

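The push rose to 12 N, more than I meant because my second step came too soon, though still below the dent limit. The angle (about 94°, 19.6 mm) matches the expected clamp travel. Backing straight off.

```bash
python3 -m crank '[[-1,[-3,0,0],[0,0,0]],[-1,[-5,0,0],[0,0,0]],[-1,[-8,0,0],[0,0,0]],[-1,[-8,0,0],[0,0,0]],[-1,[0,0,0],[0,0,0]]]' ; python3 -c "
from h import *
st()
r=env.capture('wrist');cv2.imwrite('pics/w14.png',r['img'])"
```

```text
time: 17.65
position: [0.5809, -0.0498, 0.0627]
tool_rot: [3.096, -0.53, -0.001]
wrist_force: [-0.2, 0.3, 0.4]
grip_width: -0.0004
t 17.65 Ftool [-0.28 -0.18 -0.4 ] W in tool [ 44.4  80.6 -11.3] spoke world deg 70.6
```

View pics/w14.png

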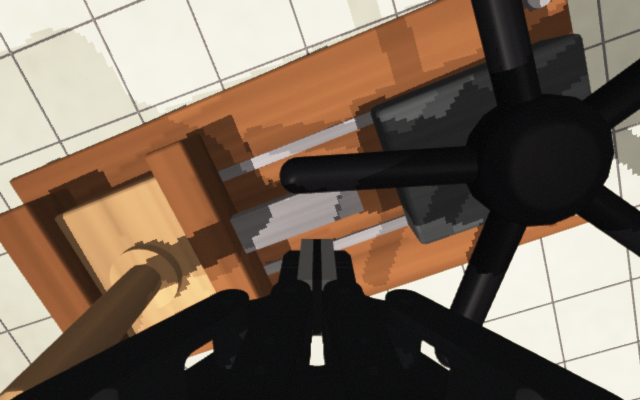

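The fingers are free of the spoke, which stayed where it was. Rising, then moving away to look.

```bash
python3 -m crank '[[-1,[0,0,-10],[0,0,0]],[-1,[0,0,-25],[0,0,0]],[-1,[0,0,-35],[0,0,0]],[-1,[0,0,-35],[0,0,0]],[-1,[0,0,-35],[0,0,0]],[-1,[-30,0,-10],[0,0,0]],[-1,[-35,0,0],[0,0,0]],[-1,[-35,0,0],[0,0,0]],[-1,[-35,0,0],[0,0,0]],[-1,[-35,0,0],[0,0,0]]]'
python3 -m crank '[[-1,[-35,0,0],[0,0,0]],[-1,[-35,0,0],[0,0,0]],[-1,[-30,0,0],[0,0,0]],[-1,[0,0,0],[0,0,0]],[-1,[0,0,0],[0,0,0]]]'
python3 -c "
from h import *
st()
r=env.capture('side');crop(r,'s15.png',240,140,180,120,4)
r=env.capture('top');crop(r,'t15.png',255,110,160,110,5)"
```

```text
time: 18.53
position: [0.4212, 0.0067, 0.2136]
tool_rot: [-3.096, 0.53, -0.003]
wrist_force: [0.8, 0.2, 0.1]
grip_width: 0.0001
time: 18.95
position: [0.3277, 0.04, 0.2137]
tool_rot: [-3.096, 0.527, -0.004]
wrist_force: [0.4, -0.0, 0.2]
grip_width: 0.0001
t 18.95 Ftool [ 0.39 -0.09 -0.16] W in tool [312.6  81.6 140.4] spoke world deg 70.7
```

View pics/t15.png

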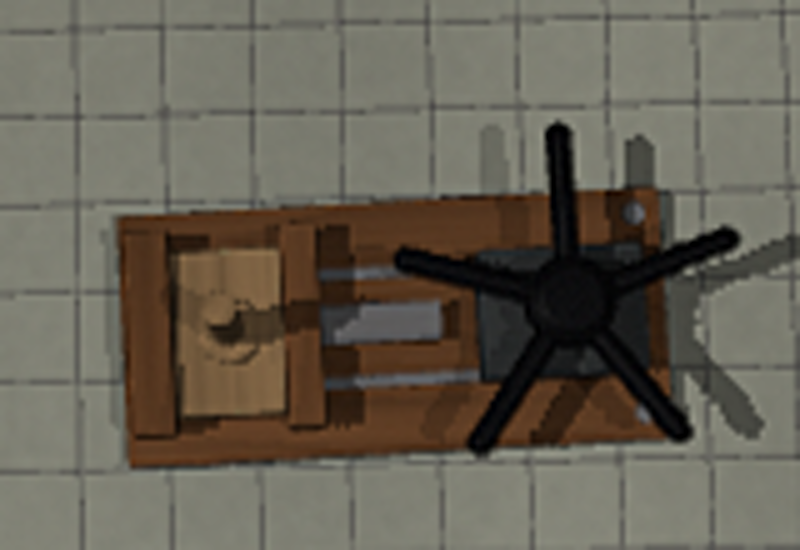

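View pics/s15.png

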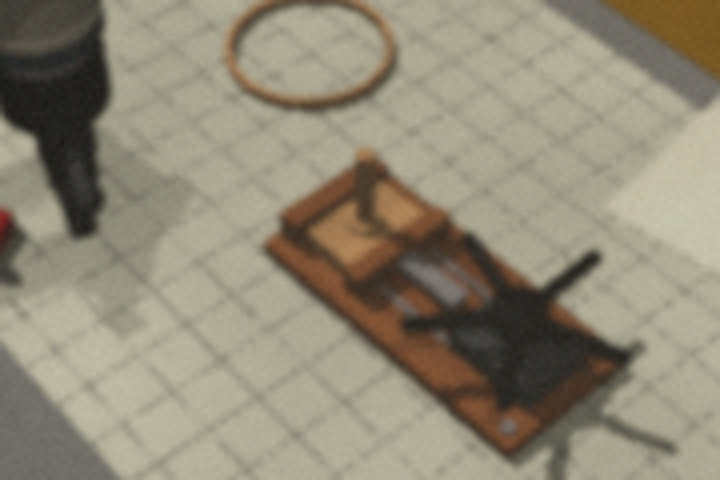

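The foot (px 175–287, 250–415) now sits between both jaws with no gap and square to them. Checking the gap numerically.

```bash
python3 -c "
from h import *
r=env.capture('top')
R=np.array([[np.cos(TH),-np.sin(TH)],[np.sin(TH),np.cos(TH)]])
L=lambda p:(R.T@(p[:2]-O)).round(4)
C=lambda x,y,z:L(at(r,255+(x+.5)/5-.5,110+(y+.5)/5-.5,z))
print('fixed',C(167,232,.048),C(177,433,.048)); print('jaw',C(280,226,.046),C(290,428,.046))
print('dowel top',C(222,309,.123))
a=C(175,253,.04);b=C(180,415,.04);print('foot x dir',np.degrees(np.arctan2(*(a-b)[::-1])))
a=C(278,248,.04);b=C(286,413,.04);print('foot x dir',np.degrees(np.arctan2(*(a-b)[::-1])))
w=C(569,305,.08);t=C(405,259,.076)-w;print('spoke',np.degrees(np.arctan2(t[1],t[0])))
for n in ['spool','hoop','jar']:
  for d in env.boxes_of('top',n)[:1]: print(n,(np.linalg.inv(np.array(r['extrinsics']))@np.r_[d['xyz'],1])[:3].round(3))
"
```

```text
fixed [0.0534 0.0894] [-0.0548  0.0896]
jaw [0.0536 0.0288] [-0.0554  0.0295]
dowel top [-0.0014  0.0585]
foot x dir -1.1744642144639335
foot x dir -0.38410003038622476
spoke 70.43368374639553
spool [ 0.459 -0.389  0.054]
hoop [0.719 0.281 0.015]
jar [ 0.677 -0.417  0.057]
```

```bash
python3 -c "
from workcell import env
env.sign_off(); print(env.sense()['time'])"
```

```text
the job is handed in; nothing more can be done
the job is handed in; nothing more can be done
```

The post is clamped upright against the fixed jaw, and I handed the job in shortly after 19 s on the robot's clock. I stood it on the bed between the jaws and let go. Then I pushed one spoke about 94° clockwise with closed fingers, in a single sweep since only about 20 mm of jaw travel was needed. After that I backed off and moved the arm clear.

**Last checks (top camera):**
- **Jaw gap:** about 60 mm, which is the foot's width.
- **Post position:** at x ≈ -1 mm and y ≈ 58.5 mm in the clamp's frame, square to the jaws within about 1.2°.
- **Wheel:** its angle in the last picture matches where the push stopped.
- **Spool, hoop and jar:** within about 5 mm of their first detections, which is the detector's own error.

**Overshoot:** I took the last small step before reading the force from the one before it. The push reached about 12 N instead of the intended 6–8 N, against a free run of 3–4 N. That is under the 13 N dent limit and the 25 N wheel limit. By the figures given it means up to about 59 N at the jaw, but the jaw force itself could not be measured.

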